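# True the ruling board's fence with a set square, then park the square on its sloped rest

## Robot

A 6-joint arm with a two-finger parallel gripper is mounted at the origin on the work surface. World frame = base frame: x ahead of the robot, y to its left, z up, the work surface at z = 0. Lengths are in mm, angles in rad, forces in N, time in s.
With the tool pointing down it reaches from about 275 to 1000 mm from the base axis. Payload 8.4 kg.
Tool frame: the origin (TCP) lies on the centre line of the jaws, within the pads' length; the fingertips stand r.tip_reach ahead of it and the grasp point (between the pads) lies 3 mm ahead of it (r.tip_reach is the distance from the TCP to the fingertips, in mm); z points along the fingers, y is the direction in which the jaws open and shut (so a half turn about z gives the same grasp; the last joint's range is limited). The gripper opens to 85 mm and grips with 20 to 120 N. Pads are 22 mm wide; open, the fingers measure 114 mm over their backs; the gripper's body (76 mm by 85 mm) begins 54 mm behind the grasp point. The pads swing forward as they close: fully open they stand 13 mm farther back than shut.
Start: joints at [1.172, 0.353, 1.633, -0, 1.155, -0.002], TCP at [241.542, 576.442, 253.281] pointing down, gripper open.
Joint ranges: [-2.63, 2.63], [-0.92, 2.1], [0.06, 2.66], [-1.3, 4.44], [0, 2.69], [-3.02, 3.02]. Speed limits (rad/s): [2.22, 2.22, 2.79, 3.14, 3.14, 3.14].

## Interface

Orientations are given as [roll, pitch, yaw] about the fixed x, y, z axes, in that order (R = Rz(yaw) Ry(pitch) Rx(roll)).
In Python, from rig import sense, optics, r, nets gives the robot as it stands. The module is installed in compiled form; this text tells all that it offers.
- The arm moves only by the tool carry_out, never from a script. Its argument "increments" is a list that holds one entry, the list of rows, each a list of 6 numbers: the shift along the tool's x, y, z normalised to -1 to 1, where 1 is 40 cm, then the turn, a rotation vector about the tool's x, y, z normalised to -1 to 1, where 1 is 60 degrees. A call has 1 to 5 rows; each row is the pose to reach, as a shift and turn from the pose commanded when the call began, along the tool's axes at that moment; what a row does not reach only later rows make up. A row lasts 1/12 s, in which the tool goes at most 41.7 mm and 7.16 degrees, less where a joint would pass 70% of its speed; a pose out of reach is approached as far as the arm can. A call with a number of a shift or a turn outside -1 to 1 is refused whole. A call with a gripper value outside its range is refused whole. "hand" is the closure, from 0 (fully open) to 1 (shut), set as the call begins (left out, the last holds). The fingers move at their own pace and stop on an object; "squeeze" is the grip in N (left out, the last holds). Time passes only in rows, so rows that repeat a pose let the fingers close. It gives the time, the measured TCP pose, the force and the opening at its end, in the units of the state.
- sense(): the state, without advancing time (a new reading comes with each control period).
- optics.grab_frame(name): name is "side" or "top"; returns a dict with "img" (480x640x3 uint8, red, green, blue), "range_z" (480x640 float32, mm along the optical axis (not along the pixel's ray), 0 where there is no reading), "fov_y" (degrees; the focal length in pixels is half the picture's height over the tangent of half this angle, whatever the lens; pixels are square), "cx", "cy" (the principal point, pixels), "R" (3x3) and "t" (3): a world point X has camera coordinates R X + t. Camera axes: x right, y down, z forward; pixel columns grow to the right and rows downward; lengths in mm; the calibration is good to about 2 mm. A picture is of the moment at which its call begins.
- r.sign_off(): hands the job in, once; it reports no verdict.
Trained networks look in the newest picture that a camera, given by its name, has taken for a name from the list of things; names that differ only in an ending like _2 or _b are one class to them, and where a whole thing is asked for, a point or a joint stands for the part that bears it (a point fixed in the world has none). Each returns a list of dicts, best first, with "confidence" (0 to 1); they miss things now and then, are a little off and sometimes report something else, mostly with a low value. They report only what shows in the picture. A call takes as long as a camera call.
- nets.trace(target, camera): "mask" (480x640 bool, what is visible of it).
- nets.tip_of(target, camera): "point" ([x, y, z] in mm, in world coordinates, good to about 4 mm: a listed point, or the origin of a listed thing).
The state is a dict: "clock": time; "qpos": joint angles; "qvel": joint speeds; "joint_efforts": joint torques, N m; "eef_pos": TCP position; "tcp_rot": TCP orientation; "contact_force": force on the tool from outside, world axes, zero at the start; "wrist_torque": the same for the moment, N m; "opening": opening from 0.0 (shut) to 1.0 (fully open).
Only numpy, scipy, OpenCV 4.12 (cv2) and the standard library are available. Lean on these libraries where they do the work, as an engineer would, in place of code of your own. Each camera call takes 0.05 s, during which the arm holds its last target.

## Task

The blue swinging fence of the plate-ruling board has drifted out of square. Pick up the orange set square by its black grip and press it, lying flat, into the corner of the fences until its two straight edges sit flush on both the fixed fence and the blue fence with no gap, and keep it pressed there for a moment. Then lay the square flat on the sloped wooden rest, well within its width, with one straight leg edge along and against the dark ledge, and leave the blue fence square and the flask, beaker, dish, jar, bottle and box undisturbed.

Things in the scene. Friction and masses are not known exactly. Their poses are not given: they have to be found in the camera images.
- square: Orange set square, 160 g, flat on the bench: two legs at a right angle (outer edges 150 mm, 24 wide, 12 thick), a diagonal brace and on it a black upright grip 54 mm long, 18 thick, top 55 mm above the underside. Origin: underside, below the grip's middle; z up. Outer corner at (-50,-50) mm; leg A runs along +x, leg B along +y. Grip is long along (1,-1); pinch it along (1,1).
- square_corner (a point): Outer right-angle corner of the set square, on its underside.
- square_tip_a (a point): Outer end of the square's leg A, on its underside.
- square_tip_b (a point): Outer end of the square's leg B, on its underside.
- board: Wooden plate-ruling board fixed to the bench, 220 x 220 x 12 mm. Origin: centre of underside; x away from the robot, y left, z up. Fixed fence along its +x edge, blue fence along its +y edge, both 25 mm above the board's top (37 above the bench). The pressed square's outer corner points to the board's +x +y: square's yaw = board's yaw + pi.
- board_corner (a point): The point on the board's top (12 mm above the bench) where the inner faces of the two fences meet when they are square: (75, 75, 12) mm from the board's origin.
- fixed_fence: Aluminium fence bar, immovable, 20 mm wide, 190 mm long (along y), 25 mm high. Origin: centre of its underside, on the board's top. Its inner, working face looks to -x, 10 mm from the origin, at x = 75 mm of the board.
- swing_fence (a joint): Angle (rad) of the blue fence, a bar 20 mm wide, 25 high, reaching 175 mm towards the robot from its pivot at (85,85) mm of the board. 0 = square to the fixed fence, inner face at board y = 75 mm; positive = free end leans in over the board (-y), as at the start, 0.09 to 0.22. Friction pivot, 0.4 N m (3 N at the free end): stays where left; can be pushed past square to -0.2.
- fence_tip (a point): Free end of the blue fence: top edge of the inner face, 175 mm from the pivot along the bar.
- rest: Wooden rest fixed to the bench, footprint 160 x 200 mm, to the left or the right of the board. Origin: centre of its underside; its slope rises along its +x, away from the robot.
- rest_top: Sloping top of the rest, 200 mm wide, tilted 22 degrees. Origin: on the slope, at the middle of the dark ledge's uphill face, 25 mm above the bench; x straight up the slope (160 mm of surface), y left across it, z out of it. The ledge stands 16 mm proud and is 14 mm thick. The slope grips: the square can stay short of the ledge unless slid down to it.
- flask: Amber conical flask, 72 mm wide, 108 mm high; bystander. Origin: centre of underside.
- beaker: Glass beaker, 68 mm wide, 85 mm high; bystander. Origin: centre of underside.
- bottle: Blue bottle with black cap, 64 mm wide, 150 mm high; bystander. Origin: centre of underside.
- petri: Clear round lidded dish, 90 mm wide, 16 mm high; bystander. Origin: centre of underside.
- plate_box: Cardboard box, 110 x 110 x 45 mm; bystander. Origin: centre of underside.
- jar: Amber jar with white lid, 60 mm wide, 70 mm high; bystander. Origin: centre of underside.

How it is judged (in metres and radians):
On the way:
1. the held square is pressed flat and flush into the corner, touching both fences, the blue fence now square (contact force between square and fixed_fence above 1 N and contact force between square and swing_fence above 1 N and contact force between the fingers and square above 1 N and horizontal distance between square_corner and board_corner below 0.005 m and angle between the x axis of square and the x axis of board, either way round below 0.03 rad and angle between square's own z axis and vertical below 0.06 rad and value of joint swing_fence between -0.03 and 0.03 rad), for 0.3 s.
At the end, for the whole second after the job is handed in: The square lies flat and still on the sloped rest (underside within 5 mm of the surface, its corner and leg tips no more than 5 mm beyond the rest's sides), one leg's outer edge within 5 mm of the ledge over its whole length; the blue fence is within 0.03 rad of square (y of square_corner in the frame of rest_top between -0.105 and 0.105 m and z of square_corner in the frame of rest_top between -0.004 and 0.005 m and y of square_tip_a in the frame of rest_top between -0.105 and 0.105 m and z of square_tip_a in the frame of rest_top between -0.004 and 0.005 m and y of square_tip_b in the frame of rest_top between -0.105 and 0.105 m and z of square_tip_b in the frame of rest_top between -0.004 and 0.005 m and x of square_corner in the frame of rest_top between -0.004 and 0.005 m and (x of square_tip_a in the frame of rest_top between -0.004 and 0.005 m or x of square_tip_b in the frame of rest_top between -0.004 and 0.005 m) and value of joint swing_fence between -0.03 and 0.03 rad and linear speed of square below 0.02 m/s and angular speed of square below 0.1 rad/s); the robot touches nothing.
It fails at once if a bystander is shoved more than 30 mm or knocked over (distance of any of flask, beaker, bottle, petri, plate_box, jar from where it was at the start of the episode above 0.03 m or angle between any of flask, beaker, bottle, petri, plate_box, jar's own z axis and vertical above 0.5 rad).
It also fails if it takes over 72 s, if anything falls off the work surface, if the arm or the gripper's body presses on something with over 40 N, if the wrist force passes 120 N, or if a joint passes its speed limit or range.

## Working session

There is one attempt and no reset: what is moved stays moved. The work goes in short steps, Python scripts to look and compute and a tool call to move; the robot and the scene stay as the last step left them, time stands still between calls to the robot, and variables do not carry over. Pictures are saved under pics/ and viewed, and the job is handed in when it is done.

Besides the shell and the picture viewer there is one more tool, called after ">>>" as name(argument=value, ...) on one line, values as JSON. carry_out: Moves the arm, as the interface text tells. Its arguments: {"type":"object","properties":{"increments":{"type":"array","items":{"type":"array","items":{"type":"array","items":{"type":"number","minimum":-1,"maximum":1}}}},"hand":{"type":"number"},"squeeze":{"type":"number"}},"required":["increments"]}

```bash
mkdir -p pics
cat > h.py <<'E'
import numpy as np, cv2
from rig import sense, optics, r, nets
def grab(n,save=None):
    f=optics.grab_frame(n)
    if save: cv2.imwrite('pics/'+save,cv2.cvtColor(f['img'],cv2.COLOR_RGB2BGR))
    f['f']=240/np.tan(np.radians(f['fov_y'])/2)
    f['R']=np.array(f['R']);f['t']=np.array(f['t'])
    return f
def world(f,mask=None):
    v,u=np.nonzero(mask if mask is not None else np.ones((480,640),bool))
    z=f['range_z'][v,u].astype(float); k=z>0; u,v,z=u[k],v[k],z[k]
    c=np.stack([(u-f['cx'])/f['f']*z,(v-f['cy'])/f['f']*z,z],1)
    return (c-f['t'])@f['R'],u,v
def proj(f,X):
    c=np.atleast_2d(X)@f['R'].T+f['t']
    return np.stack([c[:,0]/c[:,2]*f['f']+f['cx'],c[:,1]/c[:,2]*f['f']+f['cy']],1)
E
python3 - <<'E'
from h import *
np.set_printoptions(precision=1,suppress=True)
for c in ['top','side']:
    f=grab(c,c+'0.png'); print(c,f['fov_y'],-f['R'].T@f['t'],f['R'][2])
    for n in ['square','square_corner','square_tip_a','square_tip_b','board','board_corner','fixed_fence','fence_tip','rest','rest_top','flask','beaker','bottle','petri','plate_box','jar']:
        print(n,[(np.array(d['point']),round(d['confidence'],2)) for d in nets.tip_of(n,c)[:3]])
print(sense(), r.tip_reach)
E
```

```text
top 45.45129526219573 [ 388.8   -9.6 1324.2] [ 0.1  0.  -1. ]
square [(array([489. , 355.3,   2.7]), 0.65), (array([305.7, 260.8,   3.1]), 0.19)]
square_corner [(array([423. , 328.3,  -1.5]), 0.64)]
square_tip_a [(array([568.9, 274.1,  -0.4]), 0.84), (array([472.7, 467.1,  -0.6]), 0.63)]
square_tip_b [(array([568.9, 274.1,  -0.4]), 0.84), (array([472.7, 467.1,  -0.6]), 0.63)]
board [(array([588.3,  22.4,   1.4]), 0.56)]
board_corner [(array([681.4,  74.1,  15. ]), 0.85), (array([ 412.1, -374.7,   25.4]), 0.68)]
fixed_fence [(array([663.6, -21.4,  12.3]), 0.92)]
fence_tip [(array([514.3,  88.5,  36.6]), 0.89)]
rest [(array([ 481.1, -378. ,   -4.2]), 0.68), (array([663.2, -22. ,  10.5]), 0.51), (array([ 409.9, -371.6,   23.5]), 0.29)]
rest_top [(array([ 411. , -372.5,   23.3]), 0.62), (array([587.2,  20.9,   1.7]), 0.57)]
flask [(array([ 756.1, -275.5,   -2.1]), 0.64)]
beaker [(array([736.7, 265.5,  -0.4]), 0.58)]
bottle [(array([307.6, 261.4,   1.2]), 0.82)]
petri [(array([365.9, 116. ,   0.8]), 0.89)]
plate_box [(array([808.2,  -5.7,   3.1]), 0.71)]
jar [(array([ 328.4, -198.3,    0.
[... 758 characters left out ...]
]
flask [(array([808.8,  -0.5,   3.8]), 0.66), (array([ 755.6, -269.9,   -0.1]), 0.56)]
beaker [(array([738.6, 266. ,  -0.7]), 0.88)]
bottle [(array([306.8, 260.1,   0.4]), 0.94)]
petri [(array([586.1,  18.6,   0.4]), 0.47)]
plate_box [(array([804.8,  -3.1,   1.2]), 0.96)]
jar [(array([ 323. , -200.2,    1.4]), 0.79)]
{'clock': 1.7, 'qpos': array([ 1.2,  0.4,  1.6,  0. ,  1.2, -0. ]), 'qvel': array([-0.,  0., -0., -0., -0.,  0.]), 'joint_efforts': array([ -0. , -60.5, -34.2,  -0. ,   0. ,  -0. ]), 'eef_pos': array([241.5, 576.4, 253.3]), 'tcp_rot': array([ 3.1, -0. ,  2.7]), 'contact_force': array([-0.8, -0. , -0.8]), 'wrist_torque': array([-0.,  0.,  0.]), 'opening': 1.003509857626606} 22.0
```

View pics/top0.png

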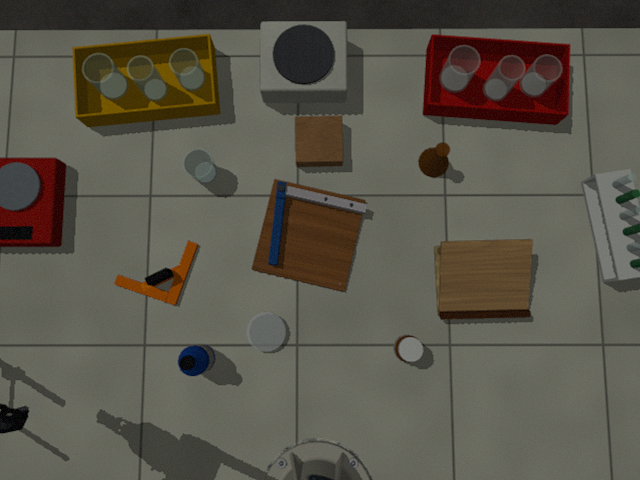

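View pics/side0.png

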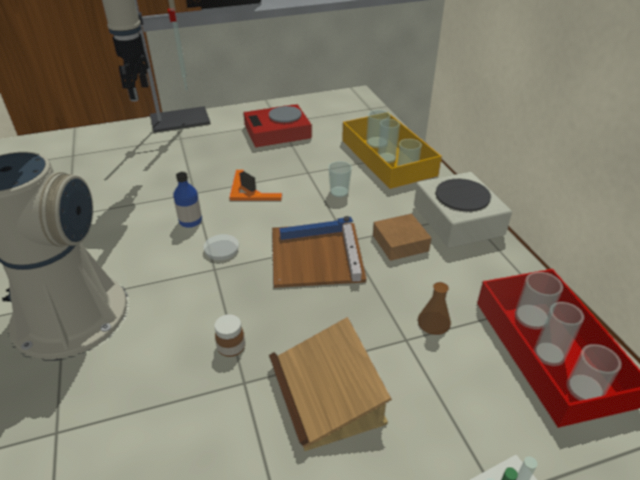

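```bash
cat > m.py <<'E'
from h import *
np.set_printoptions(precision=2,suppress=True)
from scipy.optimize import least_squares
def clus(c,name):
    f=grab(c); d=nets.trace(name,c); 
    return f,(d[0]['mask'] if d else None),(d[0]['confidence'] if d else 0)
for c in ['top','side']:
    for n in ['square','swing_fence','fixed_fence','board','rest']:
        f,m,cf=clus(c,n)
        if m is None: print(c,n,None);continue
        P,u,v=world(f,m)
        print(c,n,round(cf,2),m.sum(),'z pct',np.percentile(P[:,2],[2,25,50,75,98]))
        if n=='square': Q=P[(P[:,2]>5)&(P[:,2]<18)]
        elif 'fence' in n: Q=P[(P[:,2]>31)&(P[:,2]<43)]
        elif n=='board': Q=P[(P[:,2]>7)&(P[:,2]<17)]
        else:
            Q=P[(P[:,2]>30)]
            A=np.c_[Q[:,:2],np.ones(len(Q))]
            k=np.ones(len(Q),bool)
            for _ in range(6):
                s=np.linalg.lstsq(A[k],Q[k,2],rcond=None)[0]; k=abs(A@s-Q[:,2])<4
            print('  plane',s,'tilt',np.degrees(np.arctan(np.hypot(*s[:2]))),'yaw',np.arctan2(s[1],s[0]),k.sum())
            Q=Q[k]
        (cx,cy),(w,h),a=cv2.minAreaRect(Q[:,:2].astype(np.float32))
        print('  rect',cx,cy,w,h,a,np.radians(a), 'n',len(Q))
E
python3 m.py
```

```text
top square 0.9 1747 z pct [ 0.72  9.84 12.09 15.02 56.76]
  rect 519.3682250976562 372.4146728515625 152.12803649902344 150.43972778320312 71.2318115234375 1.2432296432440224 n 1358
top swing_fence 0.72 757 z pct [17.59 35.1  37.38 39.95 50.53]
  rect 611.077880859375 91.20195007324219 20.45294189453125 189.10841369628906 83.9123764038086 1.4645472514192588 n 606
top fixed_fence 0.71 787 z pct [18.32 34.14 36.46 38.42 42.03]
  rect 666.7109985351562 -18.2862548828125 187.26710510253906 20.82008171081543 76.53215026855469 1.3357380058173418 n 680
top board 0.79 8998 z pct [ 6.16 10.49 12.65 15.59 41.36]
  rect 588.8175659179688 20.09686279296875 220.1494903564453 220.4702606201172 76.59842681884766 1.3368947498368178 n 6802
top rest 0.98 7400 z pct [ 9.17 36.09 50.84 68.39 84.3 ]
  plane [   0.4     0.01 -135.94] tilt 21.69395251522146 yaw 0.0227925712116159 5023
  rect 490.7582092285156 -372.05877685546875 147.63441467285156 201.4329833984375 1.3084781169891357 0.022837251331755973 n 5023
side square 0.9 899 z pct [ 0.51 10.26 13.02 19.6  57.06]
  rect 518.9905395507812 365.450347900
[... 213 characters left out ...]
1.04164123535156 85.3101806640625 1.4889435380590932 n 437
side fixed_fence 0.92 576 z pct [13.15 34.11 37.49 39.16 41.83]
  rect 666.3889770507812 -22.63416290283203 194.83311462402344 21.097036361694336 76.80569458007812 1.3405122547035269 n 448
side board 0.79 5589 z pct [ 3.85 12.18 13.76 16.79 41.05]
  rect 588.62744140625 15.951957702636719 229.16754150390625 219.6756134033203 76.47088623046875 1.334668746639675 n 3997
side rest 0.96 10013 z pct [ 8.74 35.69 49.22 67.53 84.67]
  plane [   0.4     0.01 -136.79] tilt 21.948570348769838 yaw 0.024879891967619056 7332
  rect 489.510009765625 -374.666748046875 148.62738037109375 202.4369659423828 1.7493869066238403 0.03053256141186461 n 7332
```

```bash
cat > g.py <<'E'
from h import *
np.set_printoptions(precision=2,suppress=True)
for c in ['top','side']:
    f=grab(c); m=nets.trace('square',c)[0]['mask']
    P,u,v=world(f,m); Q=P[(P[:,2]>48)&(P[:,2]<64)]
    print(c,cv2.minAreaRect(Q[:,:2].astype(np.float32)),len(Q),Q.mean(0), np.median(P[P[:,2]>50][:,2]))
    m=nets.trace('rest',c)[0]['mask']; P,u,v=world(f,m)
    q=P[(abs(P[:,1]+373)<80)]; 
    for x in range(390,425,3):
        s=q[abs(q[:,0]-x)<1.5]; print(x,np.percentile(s[:,2],[10,50,90]) if len(s) else None,end=' | ')
    print()
    k=(q[:,2]>32)&(q[:,0]>430); A=np.c_[q[k][:,:2],np.ones(k.sum())]; s=np.linalg.lstsq(A,q[k][:,2],rcond=None)[0]; print(s,'x at z=25,y=-373',(25-s[2]+373*s[1])/s[0])
s=sense();print(s['qpos'],s['eef_pos'],s['tcp_rot'])
E
python3 g.py
```

```text
top ((487.927734375, 355.7801818847656), (18.081233978271484, 54.620243072509766), 27.119291305541992) 201 [488.11 355.4   54.88] 54.73684251466676
390 None | 393 [-3.12  0.94  2.96] | 396 [-1.04 34.82 37.88] | 399 [32.91 35.86 39.17] | 402 [33.18 37.02 40.43] | 405 [35.42 38.9  41.63] | 408 [34.05 38.39 41.4 ] | 411 [28.11 33.32 38.67] | 414 [21.74 24.95 27.83] | 417 [22.58 25.69 28.77] | 420 [24.12 27.29 30.65] | 423 [24.14 28.06 31.33] | 
[   0.4     0.01 -135.1 ] x at z=25,y=-373 413.0909222615798
side ((489.5653381347656, 354.2987976074219), (24.830278396606445, 57.477386474609375), 30.256126403808594) 96 [488.67 350.47  54.24] 55.183604824185636
390 None | 393 [35.56 36.09 38.51] | 396 [34.33 36.1  38.01] | 399 [34.98 37.05 38.96] | 402 [35.89 38.19 39.91] | 405 [37.14 39.41 41.43] | 408 [36.21 39.68 41.49] | 411 [28.26 33.05 36.67] | 414 [25.06 26.76 29.89] | 417 [25.38 27.24 29.25] | 420 [26.4  28.56 30.26] | 423 [27.47 29.51 31.55] | 
[   0.4     0.01 -137.55] x at z=25,y=-373 411.1117302451238
[ 1.17  0.35  1.63 -0.    1.16 -0.  ] [241.53 576.42 253.26] [-3.14  0.    2.74]
```

```bash
cat > p.py <<'E'
from h import *
from scipy.spatial.transform import Rotation as Ro
np.set_printoptions(precision=4,suppress=True)
def down(d): return np.array([[-np.sin(d),np.cos(d),0],[np.cos(d),np.sin(d),0],[0,0,-1]]).T
def cur():
    s=sense(); return s['eef_pos'],Ro.from_euler('xyz',s['tcp_rot']).as_matrix(),s
def plan(pos,R):
    p,Rc,s=cur()
    t=Rc.T@(np.array(pos)-p)/400; w=Ro.from_matrix(Rc.T@R).as_rotvec()/np.radians(60)
    print('row',np.round(np.r_[t,w],4),'| dist',np.linalg.norm(t)*400,'deg',np.linalg.norm(w)*60)
    print('at',p,s['tcp_rot'],'F',s['contact_force'],'op',s['opening'],'t',s['clock'],'q',s['qpos'])
E
python3 -c "
from p import *
plan([488,355.6,110],down(.46))"
```

```text
row [-0.7816 -0.2711  0.3582 -0.      0.      0.6819] | dist 360.59921346063646 deg 40.91279481089039
at [241.535  576.4224 253.2629] [-3.1415  0.      2.7449] F [-0.4835 -0.4711  0.8064] op 0.9942680100582098 t 3.0 q [ 1.1716  0.353   1.6334 -0.      1.1552 -0.0024]
```

>>> carry_out(increments=[[[-0.7816, -0.2711, 0.2, 0, 0, 0.6819], [-0.7816, -0.2711, 0.3582, 0, 0, 0.6819], [-0.7816, -0.2711, 0.3582, 0, 0, 0.6819], [-0.7816, -0.2711, 0.3582, 0, 0, 0.6819], [-0.7816, -0.2711, 0.3582, 0, 0, 0.6819]]], hand=0.3, squeeze=60)

```text
clock: 3.42
eef_pos: [385.5, 447.2, 173.4]
tcp_rot: [3.141, -0.0, 2.114]
contact_force: [1.2, 0.5, -0.1]
opening: 0.701
```

```bash
python3 -c "
from p import *
plan([488,355.6,110],down(.46))"
```

```text
row [-0.3285  0.1008  0.1585  0.0006 -0.0002  0.0796] | dist 151.36734558333762 deg 4.774681635398622
at [385.5184 447.1903 173.4099] [ 3.1409 -0.0002  2.1141] F [ 1.1586  0.4874 -0.0831] op 0.7011272665541579 t 3.4167 q [ 0.8568  0.3865  1.7809 -0.      0.9735  0.3135]
```

>>> carry_out(increments=[[[-0.3285, 0.1008, 0.1585, 0, 0, 0.08], [-0.3285, 0.1008, 0.1585, 0, 0, 0.08], [-0.3285, 0.1008, 0.1585, 0, 0, 0.08], [-0.3285, 0.1008, 0.1585, 0, 0, 0.08], [-0.3285, 0.1008, 0.1585, 0, 0, 0.08]]])

```text
clock: 3.83
eef_pos: [489.5, 353.5, 108.1]
tcp_rot: [-3.139, 0.001, 2.033]
contact_force: [-0.6, 0.4, -0.4]
opening: 0.702
```

```bash
python3 -c "
from p import *
grab('top','top1.png');grab('side','side1.png')
plan([488,355.6,42],down(.46))"
```

```text
row [-0.0023 -0.0004  0.1701 -0.001  -0.      0.0027] | dist 68.02962173503522 deg 0.17600436042656198
at [487.7808 356.5206 110.023 ] [-3.1405 -0.      2.0337] F [-0.0733  1.3358  0.6955] op 0.6997587670647507 t 3.9333 q [0.6286 0.4878 1.7888 0.0003 0.8661 0.1655]
```

View pics/side1.png

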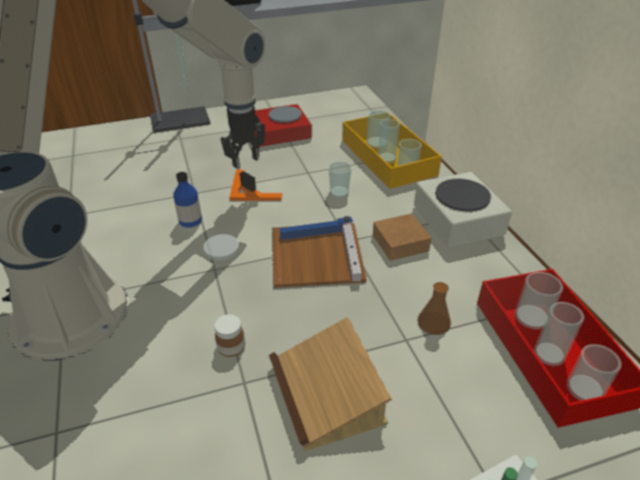

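The gripper hangs above the black grip at about (245,180), and the bottle (187,205) is clear. Descend to the grip and close on it.

>>> carry_out(increments=[[[-0.0023, 0, 0.08, 0, 0, 0.003], [-0.0023, 0, 0.13, 0, 0, 0.003], [-0.0023, 0, 0.17, 0, 0, 0.003], [-0.0023, 0, 0.17, 0, 0, 0.003], [-0.0023, 0, 0.17, 0, 0, 0.003]]])

```text
clock: 4.35
eef_pos: [486.9, 357.4, 42.7]
tcp_rot: [-3.141, -0.0, 2.034]
contact_force: [0.1, 0.6, 0.6]
opening: 0.7
```

>>> carry_out(increments=[[[0, 0, 0, 0, 0, 0], [0, 0, 0, 0, 0, 0], [0, 0, 0, 0, 0, 0], [0, 0, 0, 0, 0, 0], [0, 0, 0, 0, 0, 0]]], hand=1, squeeze=80)

```text
clock: 4.77
eef_pos: [488.5, 357.2, 43.9]
tcp_rot: [3.14, -0.001, 2.033]
contact_force: [-1.5, 1.1, 7.4]
opening: 0.198
```

```bash
python3 -c "
from p import *
plan([488,355.6,110],down(.46))"; python3 g.py 2>/dev/null | grep -v '|' | head -8
```

```text
row [-0.0028 -0.0026 -0.1653  0.002  -0.0005  0.0019] | dist 66.1403556953372 deg 0.16723220362503183
at [488.5276 357.1534  43.88  ] [ 3.1395 -0.0005  2.0328] F [-1.479   1.1318  7.3791] op 0.1978511661416741 t 4.7667 q [0.6287 0.5836 1.8147 0.0003 0.7412 0.1665]
top ((498.15643310546875, 339.542236328125), (17.583498001098633, 15.881579399108887), 18.204715728759766) 60 [498.08 339.11  54.04] 54.27852596330431
[   0.4     0.01 -136.25] x at z=25,y=-373 413.4145118599511
side ((496.5745544433594, 338.0202331542969), (13.745858192443848, 25.185810089111328), 12.018608093261719) 30 [497.01 336.08  54.05] 55.653758664145
[   0.4     0.01 -137.76] x at z=25,y=-373 411.19100515274835
[0.63 0.58 1.81 0.   0.74 0.17] [488.52 357.15  43.9 ] [ 3.14 -0.    2.03]
```

>>> carry_out(increments=[[[0, 0, -0.06, 0, 0, 0], [0, 0, -0.14, 0, 0, 0], [0, 0, -0.2, 0, 0, 0], [0, 0, -0.2, 0, 0, 0], [0, 0, -0.2, 0, 0, 0]]])

```text
clock: 5.48
eef_pos: [488.7, 357.0, 124.2]
tcp_rot: [3.138, -0.001, 2.033]
contact_force: [-0.9, 0.7, -1.6]
opening: 0.199
```

```bash
cat > b.py <<'E'
from p import *
import sys
BY=-0.235; BO=np.array([588.7,19.5])
def board(x,y): 
    c,s=np.cos(BY),np.sin(BY); return BO+np.array([c*x-s*y,s*x+c*y])
E
python3 -c "
from b import *
print(board(75,75))
plan(np.r_[board(15,-20),124],down(-2.59))"
```

```text
[679.1018  74.9754]
row [-0.9292 -0.1557 -0.0005 -0.0006 -0.005   2.9144] | dist 376.8522491592056 deg 174.86715060423984
at [488.7186 357.0246 124.1965] [ 3.1382 -0.0005  2.0328] F [-0.9445  0.7026 -1.5502] op 0.19905782785830056 t 5.4833 q [ 0.6285  0.4681  1.782  -0.      0.888   0.1665]
```

>>> carry_out(increments=[[[-0.09, -0.015, 0, 0, 0, 0.11], [-0.18, -0.03, 0, 0, 0, 0.22], [-0.28, -0.045, 0, 0, 0, 0.33], [-0.37, -0.06, 0, 0, 0, 0.44], [-0.46, -0.075, 0, 0, 0, 0.55]]])

```text
clock: 5.9
eef_pos: [542.2, 176.4, 121.0]
tcp_rot: [-3.139, 0.001, 1.451]
contact_force: [1.4, 0.6, -1.4]
opening: 0.195
```

>>> carry_out(increments=[[[0, 0, 0, 0, 0, 0.11], [0, 0, 0, 0, 0, 0.22], [0, 0, 0, 0, 0, 0.33], [0, 0, 0, 0, 0, 0.44], [0, 0, 0, 0, 0, 0.55]]])

```text
clock: 6.32
eef_pos: [542.0, 177.8, 120.9]
tcp_rot: [-3.14, 0.002, 0.875]
contact_force: [0.3, 0.8, -1.0]
opening: 0.199
```

>>> carry_out(increments=[[[0, 0, 0, 0, 0, 0.11], [0, 0, 0, 0, 0, 0.22], [0, 0, 0, 0, 0, 0.33], [0, 0, 0, 0, 0, 0.44], [0, 0, 0, 0, 0, 0.55]]])

```text
clock: 6.73
eef_pos: [542.0, 178.0, 120.9]
tcp_rot: [3.142, 0.003, 0.299]
contact_force: [-0.4, -0.6, -0.5]
opening: 0.197
```

>>> carry_out(increments=[[[0, 0, 0, 0, 0, 0.11], [0, 0, 0, 0, 0, 0.22], [0, 0, 0, 0, 0, 0.33], [0, 0, 0, 0, 0, 0.44], [0, 0, 0, 0, 0, 0.55]]])

```text
clock: 7.15
eef_pos: [542.0, 178.0, 120.9]
tcp_rot: [3.14, 0.002, -0.277]
contact_force: [0.0, 1.3, -1.5]
opening: 0.197
```

```bash
python3 -c "
from b import *
plan(np.r_[board(15,-20),124],down(-2.59))"
```

```text
row [ 0.2601  0.3978 -0.0076  0.002   0.0014  0.709 ] | dist 190.1317779502328 deg 42.53982111374824
at [541.9971 178.0327 120.9486] [ 3.1402  0.0021 -0.2767] F [ 0.0346  1.2538 -1.5004] op 0.1972979286261353 t 7.15 q [0.3147 0.4302 1.857  0.     0.857  2.1623]
```

>>> carry_out(increments=[[[0.052, 0.08, -0.002, 0.002, 0.001, 0.12], [0.104, 0.16, -0.004, 0.002, 0.001, 0.24], [0.156, 0.24, -0.006, 0.002, 0.001, 0.36], [0.208, 0.32, -0.0076, 0.002, 0.001, 0.48], [0.26, 0.398, -0.0076, 0.002, 0.001, 0.6]]])

```text
clock: 7.57
eef_pos: [599.9, -4.6, 124.1]
tcp_rot: [-3.141, 0.001, -0.902]
contact_force: [-0.6, 0.3, -1.8]
opening: 0.201
```

>>> carry_out(increments=[[[0, 0, 0, 0, 0, 0.11], [0, 0, 0, 0, 0, 0.11], [0, 0, 0, 0, 0, 0.11], [0, 0, 0, 0, 0, 0.11]]])

```text
clock: 7.9
eef_pos: [599.6, -2.1, 124.6]
tcp_rot: [-3.141, 0.001, -1.007]
contact_force: [-0.4, 0.5, -2.0]
opening: 0.197
```

```bash
cat > s.py <<'E'
# measure held square relative to TCP
from b import *
def sqfit(c,save=None,zoff=None):
    f=grab(c,save); d=nets.trace('square',c)
    if not d: return None
    P,u,v=world(f,d[0]['mask']); return f,P
if __name__=='__main__':
    p,R,s=cur(); under=p[2]-43.9+0
    for c in ['top','side']:
        f,P=sqfit(c,c+sys.argv[1]+'.png')
        Q=P[abs(P[:,2]-under-12)<7]
        print(c,'z',np.median(Q[:,2])-under,cv2.minAreaRect(Q[:,:2].astype(np.float32)),len(Q))
        for n in ['square_corner','square_tip_a','square']:
            print(n,[(np.array(d['point']),round(d['confidence'],2)) for d in nets.tip_of(n,c)[:2]])
    plan(np.r_[board(15,-20),124],down(-2.59))
E
python3 s.py 2
```

```text
top z 12.05987437265918 ((600.5742797851562, -26.696441650390625), (36.966552734375, 163.8335418701172), 6.903565883636475) 252
square_corner []
square_tip_a [(array([ 630.7, -114.1,   80. ]), 0.62), (array([810.8,  -8.4,   1. ]), 0.52)]
square [(array([600.5,  -2.6,  81. ]), 0.8)]
side z 13.757873000048434 ((572.4295654296875, -21.530662536621094), (155.600341796875, 147.38475036621094), 77.92444610595703) 815
square_corner [(array([660.1,  35.7,  85.4]), 0.93)]
square_tip_a [(array([515.1,  69.2,  79.8]), 0.62), (array([582.7,  17.6,  -1.1]), 0.39)]
square [(array([598.7,  -2.7,  83.7]), 0.72)]
row [-0.001   0.0054  0.004  -0.0023 -0.0002  0.0083] | dist 2.712544250521547 deg 0.5150662143998915
at [600.6648  -2.6303 125.6002] [-3.1392 -0.0002 -1.0106] F [ 1.1743  0.1341 -2.0163] op 0.19739930750139983 t 8.4 q [-0.0075  0.4609  1.7906  0.0015  0.888   2.5729]
```

View pics/top2.png

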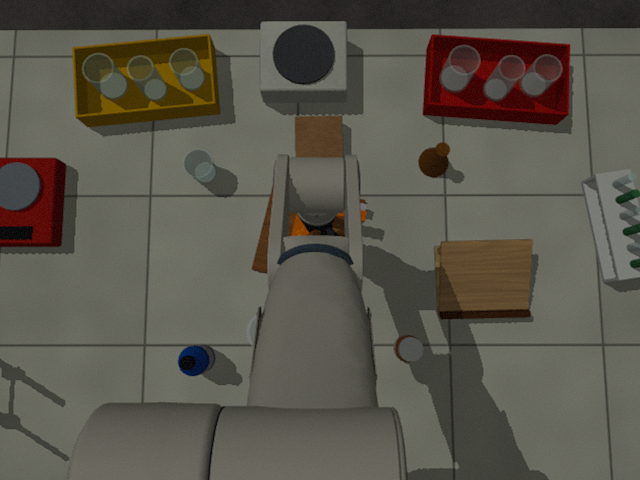

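View pics/side2.png

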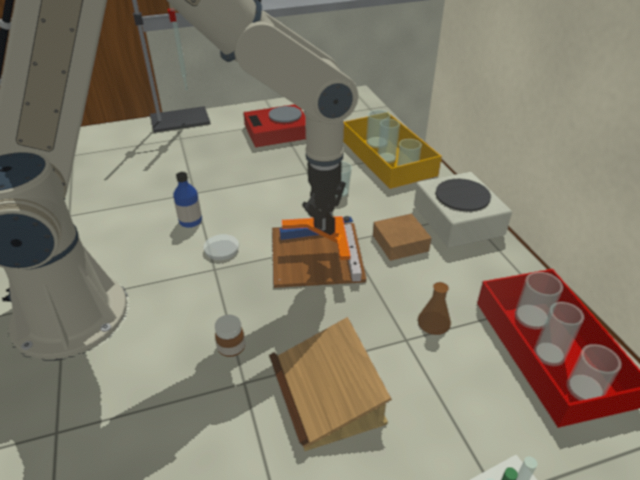

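```bash
python3 -c "
from b import *
plan(np.r_[board(15,-20),57],down(-2.59))"
```

```text
row [-0.001   0.0058  0.1715 -0.0023 -0.0002  0.0083] | dist 68.63519386488267 deg 0.5150662143998915
at [600.6648  -2.6303 125.6002] [-3.1392 -0.0002 -1.0106] F [ 1.1743  0.1341 -2.0163] op 0.19739930750139983 t 8.4 q [-0.0075  0.4609  1.7906  0.0015  0.888   2.5729]
```

>>> carry_out(increments=[[[-0.001, 0.006, 0.06, -0.002, 0, 0.008], [-0.001, 0.006, 0.11, -0.002, 0, 0.008], [-0.001, 0.006, 0.15, -0.002, 0, 0.008], [-0.001, 0.006, 0.168, -0.002, 0, 0.008], [-0.001, 0.006, 0.168, -0.002, 0, 0.008]]])

```text
clock: 8.82
eef_pos: [598.1, -3.7, 57.3]
tcp_rot: [3.14, 0.001, -1.019]
contact_force: [0.5, 0.0, -1.2]
opening: 0.201
```

```bash
python3 s.py 3; python3 -c "
from b import *
plan(np.r_[board(25,-20),56.5],down(-2.59))
plan(np.r_[board(25,25),56.5],down(-2.59))"
```

```text
top z 11.41392165968967 ((609.2582397460938, -30.278823852539062), (19.29635238647461, 150.40423583984375), 3.6371819972991943) 45
square_corner []
square_tip_a [(array([ 625.9, -113. ,   11.8]), 0.45)]
square []
side z 14.46220191789298 ((572.1779174804688, -23.041404724121094), (153.89566040039062, 147.7704620361328), 76.0858383178711) 781
square_corner [(array([656.1,  32.9,  19.8]), 0.73), (array([803.9,  -1.2,   0.5]), 0.46)]
square_tip_a [(array([ 626.2, -109.6,   20.5]), 0.75), (array([514.8,  67.1,  12.7]), 0.68)]
square [(array([597. ,  -4.5,  18.9]), 0.85)]
row [-0.0005 -0.0004 -0.1634 -0.0006 -0.0003 -0.0003] | dist 65.3600703555986 deg 0.043549580025421655
at [598.644   -3.6933  58.6404] [-3.141  -0.0003 -1.0195] F [-0.6148  0.1543 -1.3185] op 0.1946217208283045 t 9.3167 q [-0.0087  0.5544  1.8241  0.0001  0.7624  2.5816]
row [ 0.0171 -0.018   0.0054 -0.0006 -0.0003 -0.0003] | dist 10.159800893131193 deg 0.043549580025421655
at [598.644   -3.6933  58.6404] [-3.141  -0.0003 -1.0195] F [-0.6148  0.1543 -1.3185] op 0.1946217208283045 t 9.3167 q [-0.0087  0.5544  1.8241  0.0001  0.7624  2.5816]
row [-0.0623 -0.0976  0.0054 -0.0006 -0.0003 -0.0003] | dist 46.366600607770316 deg 0.043549580025421655
at [598.644   -3.6933  58.6404] [-3.141  -0.0003 -1.0195] F [-0.6148  0.1543 -1.3185] op 0.1946217208283045 t 9.3167 q [-0.0087  0.5544  1.8241  0.0001  0.7624  2.5816]
```

View pics/side3.png

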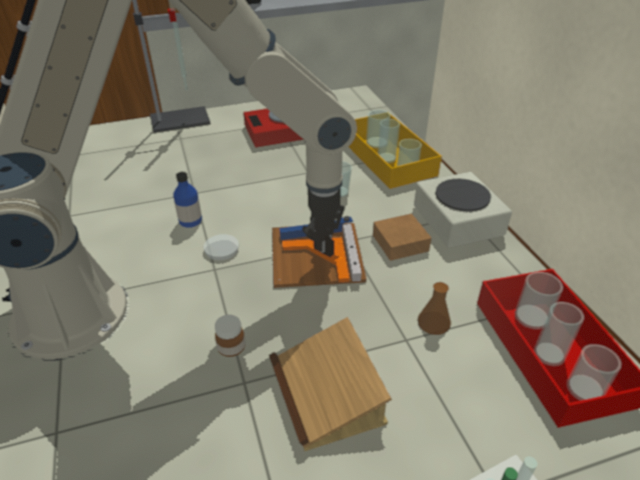

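>>> carry_out(increments=[[[-0.006, -0.02, 0.005, 0, 0, 0], [-0.018, -0.036, 0.005, 0, 0, 0], [-0.034, -0.052, 0.005, 0, 0, 0], [-0.046, -0.064, 0.005, 0, 0, 0], [-0.058, -0.076, 0.005, 0, 0, 0]]])

```text
clock: 9.73
eef_pos: [611.9, 32.9, 56.0]
tcp_rot: [3.14, 0.0, -1.018]
contact_force: [-2.1, -2.5, -1.5]
opening: 0.201
```

```bash
python3 -c "
from b import *
plan(np.r_[board(25,25),56.5],down(-2.59))"
```

```text
row [-0.0018 -0.0215 -0.0012  0.0011  0.0001  0.0009] | dist 8.644114137693437 deg 0.0870644135092809
at [611.8883  32.8662  56.0458] [ 3.1404  0.0002 -1.0182] F [-2.1062 -2.4717 -1.5011] op 0.20056248348445604 t 9.7333 q [ 0.0514  0.575   1.7914 -0.0006  0.7763  2.6409]
```

>>> carry_out(increments=[[[0.002, -0.007, 0, 0, 0, 0], [0.002, -0.012, 0, 0, 0, 0], [0.002, -0.016, 0, 0, 0, 0], [0, -0.02, 0, 0, 0, 0], [-0.002, -0.022, 0, 0, 0, 0]]])

```text
clock: 10.15
eef_pos: [617.4, 36.4, 56.0]
tcp_rot: [3.137, 0.001, -1.02]
contact_force: [-8.3, -6.6, 5.3]
opening: 0.205
```

```bash
cat > f.py <<'E'
from b import *
F=[]; 
for i in range(3):
    s=sense(); F.append(s['contact_force']); 
    if i<2: optics.grab_frame('side')
F=np.mean(F,0); c,q=np.cos(BY),np.sin(BY)
p=s['eef_pos']; d=p[:2]-BO
print('force board frame',c*F[0]+q*F[1],-q*F[0]+c*F[1],F[2],'torque',s['wrist_torque'])
print('tcp board',c*d[0]+q*d[1],-q*d[0]+c*d[1],p[2],'rot',s['tcp_rot'],s['clock'])
E
python3 f.py
```

```text
force board frame -6.748421182087212 -7.095895551481757 4.468044629008222 torque [-0.8215  1.2204  0.0183]
tcp board 23.96707255971926 23.24826157371173 56.06539518758167 rot [ 3.1378  0.0014 -1.02  ] 10.25
```

>>> carry_out(increments=[[[-0.002, -0.003, 0, 0, 0, 0], [-0.003, -0.005, 0, 0, 0, 0], [-0.003, -0.006, 0, 0, 0, 0], [-0.003, -0.006, 0, 0, 0, 0], [-0.003, -0.006, 0, 0, 0, 0]]])

```text
clock: 10.67
eef_pos: [617.6, 37.3, 56.2]
tcp_rot: [3.135, 0.001, -1.02]
contact_force: [-14.5, -13.3, 9.9]
opening: 0.194
```

```bash
python3 f.py
cat > w.py <<'E'
from b import *
f=grab('side','side%s.png'%sys.argv[1]); im=cv2.cvtColor(f['img'],cv2.COLOR_RGB2BGR)
cr=im[190:300,250:390]; cv2.imwrite('pics/crop%s.png'%sys.argv[1],cv2.resize(cr,None,fx=5,fy=5,interpolation=cv2.INTER_CUBIC))
print(proj(f,np.r_[board(75,75),37]),proj(f,np.r_[board(-90,75),37]))
for n in ['fence_tip','square_corner','square_tip_a']: print(n,[(np.array(d['point']),round(d['confidence'],2)) for d in nets.tip_of(n,'side')[:2]])
m=nets.trace('swing_fence','side')[0]['mask']; P,u,v=world(f,m); Q=P[(P[:,2]>32)&(P[:,2]<43)]
c,q=np.cos(BY),np.sin(BY); d=Q[:,:2]-BO; b=np.c_[c*d[:,0]+q*d[:,1],-q*d[:,0]+c*d[:,1]]
for x in range(-90,70,20):
    k=abs(b[:,0]-x)<10; print(x,k.sum(),np.percentile(b[k,1],[5,50,95]) if k.sum() else '')
E
python3 w.py 4
```

```text
force board frame -10.342105673519907 -15.783709177889419 9.797117692963601 torque [-2.1141  1.9012 -0.044 ]
tcp board 23.955384962426077 24.021110062544288 56.171949403230904 rot [ 3.1347  0.0012 -1.0199] 10.7667
[[342.6436 223.4072]] [[278.8569 226.8061]]
fence_tip [(array([519.6, 115. ,  36.8]), 0.9), (array([684.3,  72.9,  13.7]), 0.62)]
square_corner [(array([675.9,  71.5,  14.3]), 0.7), (array([618.3,  38.7,  16.5]), 0.52)]
square_tip_a [(array([643.7, -68.7,  12.6]), 0.97), (array([533.1, 111. ,  11.5]), 0.8)]
-90 20 [71.8267 80.3548 95.2927]
-70 51 [71.622  81.001  91.5483]
-50 43 [70.2613 76.5123 88.2043]
-30 44 [71.0749 78.3003 91.4406]
-10 16 [72.4137 75.8313 83.3262]
10 0 
30 0 
50 8 [69.0189 74.2127 80.8919]
```

View pics/crop4.png

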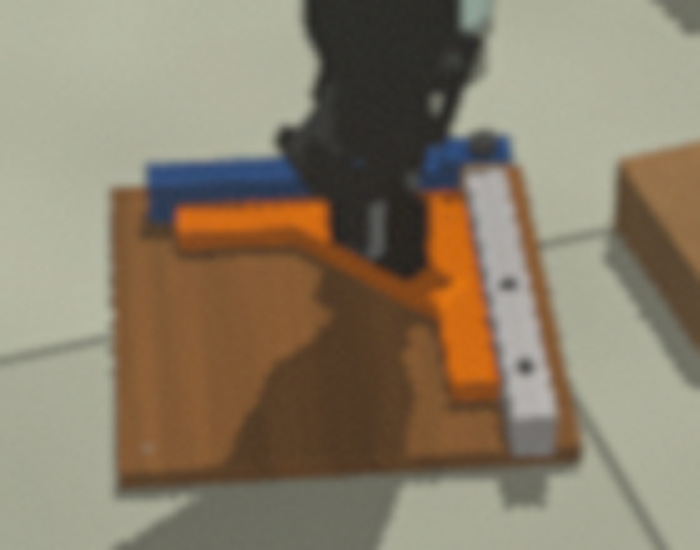

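>>> carry_out(increments=[[[0, 0, 0, 0, 0, 0], [0, 0, 0, 0, 0, 0], [0, 0, 0, 0, 0, 0], [0, 0, 0, 0, 0, 0], [0, 0, 0, 0, 0, 0]]])

```text
clock: 11.43
eef_pos: [617.6, 37.3, 56.2]
tcp_rot: [3.135, 0.001, -1.02]
contact_force: [-13.0, -12.8, 10.3]
opening: 0.2
```

```bash
python3 f.py; python3 w.py 5 | grep -v '%'; python3 s.py 5
```

```text
force board frame -9.497394479749557 -15.668062909522058 9.924649617969655 torque [-2.1477  1.8877 -0.0533]
tcp board 23.94676287625031 24.005964462138518 56.16854121114197 rot [ 3.1347  0.0012 -1.0199] 11.5333
[[342.6436 223.4072]] [[278.8569 226.8061]]
fence_tip [(array([515.7, 113.9,  37.5]), 0.82), (array([ 324.5, -198.4,   -0.1]), 0.4)]
square_corner [(array([674.7,  73.2,  13. ]), 0.6), (array([643.5, -70.1,  13.9]), 0.19)]
square_tip_a [(array([532.9, 108.2,  10.3]), 0.65), (array([641.2, -69.3,  14.8]), 0.58)]
-90 20 [71.5435 81.0409 94.1101]
-70 53 [71.8661 80.3127 91.6825]
-50 49 [71.5609 80.2918 89.8445]
-30 48 [72.642  80.5066 93.5938]
-10 21 [72.3136 76.0529 89.0868]
10 0 
30 0 
50 12 [68.0546 73.4417 88.3195]
top z 12.0347819209478 ((639.1034545898438, -33.02912521362305), (67.95122528076172, 24.88803482055664), 80.7052230834961) 143
square_corner []
square_tip_a [(array([644.7, -74.3,  14. ]), 0.74)]
square []
side z 13.110859955411982 ((590.5556640625, 19.11895751953125), (155.62384033203125, 148.5616455078125), 74.49518585205078) 724
square_corner [(array([675.3,  74.4,  13.7]), 0.84)]
square_tip_a [(array([534.1, 110.7,  13.2]), 0.75), (array([587.1,  21.1,   1.2]), 0.35)]
square [(array([615.3,  35.7,  17.1]), 0.77)]
row [ 0.0617  0.0949 -0.169   0.0065  0.0011 -0.0006] | dist 81.3647652675102 deg 0.3978468296058991
at [617.6069  37.2847  56.1664] [ 3.1348  0.0012 -1.0199] F [-13.5305 -13.0171  10.1847] op 0.19721127946424516 t 12.2833 q [ 0.059   0.5837  1.7735 -0.0031  0.791   2.6518]
```

>>> carry_out(increments=[[[0, 0.015, 0, 0, 0, 0], [0, 0.035, -0.005, 0, 0, 0], [0, 0.05, -0.05, 0, 0, 0], [0, 0.06, -0.12, 0, 0, 0], [0, 0.06, -0.2, 0, 0, 0]]])

```text
clock: 12.7
eef_pos: [598.5, 26.6, 135.9]
tcp_rot: [3.139, 0.002, -1.02]
contact_force: [0.4, 0.2, -1.2]
opening: 0.201
```

```bash
python3 w.py 6 ; python3 f.py
```

```text
[[342.6436 223.4072]] [[278.8569 226.8061]]
fence_tip [(array([518.5, 112.4,  36.5]), 0.84), (array([309.2, 261.4,  -0.5]), 0.57)]
square_corner [(array([658.8,  65. ,  95.6]), 0.7)]
square_tip_a [(array([624.5, -82.7,  94.3]), 0.9)]
-90 20 [71.8333 79.6553 93.5893]
-70 53 [71.2451 80.2106 93.5367]
-50 48 [71.9484 77.7381 91.0963]
-30 51 [71.3828 79.9774 92.2262]
-10 44 [70.4858 79.7298 87.3704]
10 14 [69.6813 72.1504 79.989 ]
30 0 
50 0 
force board frame -0.3322431079668002 -0.10144386271158327 -1.1658927822669103 torque [ 0.0093 -0.0134 -0.0318]
tcp board 8.790657309320919 9.852731018122183 135.19509997410088 rot [ 3.1405  0.0008 -1.0196] 13.05
```

View pics/crop6.png

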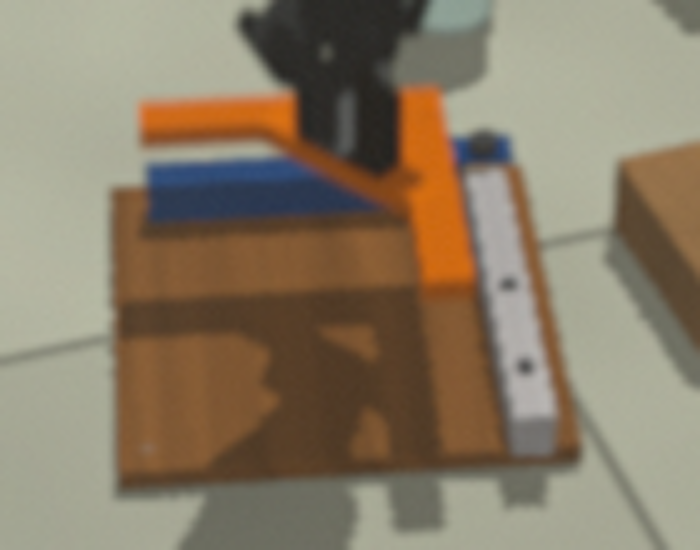

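```bash
cat > rr.py <<'E'
from b import *
PSI=0.025; T=np.radians(22); RO=np.array([412.5,-373,25.])
RX=np.array([np.cos(T)*np.cos(PSI),np.cos(T)*np.sin(PSI),np.sin(T)]); RY=np.array([-np.sin(PSI),np.cos(PSI),0]); RZ=np.cross(RX,RY)
RR=np.stack([RX,RY,RZ],1)
TY=(-RY+RX)/2**.5; TZ=-RZ; TR=np.stack([np.cross(TY,TZ),TY,TZ],1)
def tcp(ox,oy,oz): return RO+RR@np.array([ox,oy,oz+43.9])
E
python3 -c "
from rr import *
print(tcp(65,25,60))
plan([520,-150,190],down(-2.59+.9))
plan([440,-340,190],down(-.76))"
```

```text
[ 433.2137 -347.4742  145.6838]
row [ 0.2728  0.4014 -0.1368  0.0006  0.0012 -0.8598] | dist 201.6732847958301 deg 51.587484435014886
at [599.5432  27.0351 135.1951] [ 3.1405  0.0008 -1.0196] F [-0.7615  0.4849 -1.3468] op 0.19853436513525877 t 13.05 q [0.0425 0.449  1.7836 0.0002 0.9104 2.6327]
row [ 0.5727  0.8205 -0.1366  0.      0.0016 -1.7479] | dist 403.9459774286949 deg 104.87252224607617
at [599.5432  27.0351 135.1951] [ 3.1405  0.0008 -1.0196] F [-0.7615  0.4849 -1.3468] op 0.19853436513525877 t 13.05 q [0.0425 0.449  1.7836 0.0002 0.9104 2.6327]
```

>>> carry_out(increments=[[[0.03, 0.05, -0.05, 0, 0, -0.1], [0.08, 0.13, -0.1, 0, 0, -0.21], [0.14, 0.22, -0.137, 0, 0, -0.32], [0.2, 0.31, -0.137, 0, 0, -0.43], [0.27, 0.4, -0.137, 0, 0, -0.54]]])

```text
clock: 13.47
eef_pos: [524.3, -137.4, 190.9]
tcp_rot: [-3.141, -0.0, -0.454]
contact_force: [0.5, 0.0, -1.0]
opening: 0.197
```

>>> carry_out(increments=[[[0, 0, 0, 0, 0, -0.11], [0, 0, 0, 0, 0, -0.22], [0, 0, 0, 0, 0, -0.33], [0, 0, 0, 0, 0, -0.44], [0, 0, 0, 0, 0, -0.55]]])

```text
clock: 13.88
eef_pos: [524.8, -136.3, 189.7]
tcp_rot: [-3.141, 0.002, 0.121]
contact_force: [-0.2, 0.1, -1.4]
opening: 0.198
```

```bash
python3 -c "
from rr import *
plan([430,-345,190],down(-.76))"
```

```text
row [-0.2983  0.4893 -0.0007 -0.0014  0.0013 -0.6587] | dist 229.20464848640813 deg 39.520472139011275
at [ 524.7994 -136.319   189.7067] [-3.1407  0.0017  0.121 ] F [-0.2022  0.14   -1.3672] op 0.1977366712901342 t 13.8833 q [-0.257   0.2987  1.8699  0.0003  0.975   1.1926]
```

>>> carry_out(increments=[[[-0.05, 0.09, 0, 0, 0, -0.11], [-0.11, 0.18, 0, 0, 0, -0.22], [-0.17, 0.28, 0, 0, 0, -0.33], [-0.23, 0.38, 0, 0, 0, -0.44], [-0.29, 0.47, 0, 0, 0, -0.55]]])

```text
clock: 14.3
eef_pos: [443.8, -311.3, 189.8]
tcp_rot: [-3.14, 0.0, 0.683]
contact_force: [0.2, -1.0, -1.1]
opening: 0.2
```

```bash
python3 -c "
from rr import *
plan(tcp(68,25,70),TR)"
```

```text
row [-0.0795  0.052   0.0842 -0.244   0.2755 -0.1203] | dist 50.7847419372148 deg 23.228350302215517
at [ 443.8209 -311.3215  189.7905] [-3.14    0.0001  0.683 ] F [ 0.2125 -0.9646 -1.1434] op 0.20018836419704147 t 14.3 q [-0.6147  0.2983  1.8702  0.0004  0.9747  0.2729]
```

>>> carry_out(increments=[[[-0.02, 0.01, 0.01, -0.06, 0.07, -0.03], [-0.04, 0.02, 0.02, -0.12, 0.14, -0.06], [-0.06, 0.03, 0.05, -0.18, 0.21, -0.09], [-0.0795, 0.04, 0.08, -0.244, 0.2755, -0.12], [-0.0795, 0.052, 0.0842, -0.244, 0.2755, -0.12]]])

```text
clock: 14.72
eef_pos: [430.8, -345.7, 155.1]
tcp_rot: [2.862, -0.27, 0.841]
contact_force: [0.7, 1.4, -1.5]
opening: 0.196
```

```bash
cat > rs.py <<'E'
from rr import *
for c in ['top','side']:
    f=grab(c,c+sys.argv[1]+'.png')
    im=cv2.cvtColor(f['img'],cv2.COLOR_RGB2BGR)
    u,v=proj(f,RO+RX*60)[0].astype(int); h=80; cv2.imwrite('pics/%sc%s.png'%(c,sys.argv[1]),cv2.resize(im[max(v-h,0):v+h,max(u-h,0):u+h],(640,640),interpolation=cv2.INTER_CUBIC))
    for n in ['square_corner','square_tip_a','square']:
        for d in nets.tip_of(n,c)[:2]: print(c,n,round(d['confidence'],2),(np.array(d['point'])-RO)@RR)
    d=nets.trace('square',c)
    if d:
        P,_,_=world(f,d[0]['mask']); Q=(P-RO)@RR; K=Q[abs(Q[:,2]-np.median(Q[:,2]))<6]
        print(c,'med z',np.median(Q[:,2]),len(Q),cv2.minAreaRect(K[:,:2].astype(np.float32)), 'x2,98',np.percentile(K[:,0],[1,99]),'y',np.percentile(K[:,1],[1,99]))
p,R,s=cur(); print('tcp in rest',(p-RO)@RR,'F',s['contact_force']@RR)
E
python3 rs.py 7;python3 -c "
from rr import *
plan(tcp(68,25,70),TR)
plan(tcp(65,25,4),TR)"
```

```text
top square_corner 0.82 [15.9822 76.986  67.5302]
top square_tip_a 0.95 [ 12.9583 -73.9018  66.3792]
top square_tip_a 0.78 [166.2916  71.3145  69.0328]
top square 0.56 [70.3339 22.8502 71.887 ]
top med z 80.87168829760941 1268 ((92.60230255126953, 2.3770675659179688), (151.6986541748047, 150.8779754638672), 89.98814392089844) x2,98 [ 20.2136 166.2751] y [-69.8248  77.5347]
side square_corner 0.6 [19.6329 73.2622 74.1443]
side square_corner 0.46 [ 0.5017  2.4842 -0.5263]
side square_tip_a 0.9 [170.132   77.3876  75.4623]
side square_tip_a 0.68 [-85.8076 171.2144   7.7052]
side square 0.74 [ 1.327  -0.15   -2.0461]
side square 0.73 [68.1971 27.2263 74.5838]
side med z 82.74923195952397 2122 ((95.80487823486328, -0.8474349975585938), (152.46804809570312, 150.22775268554688), 89.68778228759766) x2,98 [ 21.335  168.5416] y [-74.6443  72.8594]
tcp in rest [ 70.2549  26.2944 114.8016] F [-0.5976  0.3517 -1.2197]
row [-0.0063 -0.0017  0.0023  0.0033  0.0013 -0.0041] | dist 2.751867239903627 deg 0.3263071629877363
at [ 433.9696 -346.1606  157.7601] [ 2.861  -0.2679  0.8435] F [-0.1059  0.3491 -1.3547] op 0.19794025784757732 t 15.2167 q [-0.841   0.2745  2.0657  0.5217  0.6067 -0.4789]
row [-0.0114 -0.0075  0.1672  0.0033  0.0013 -0.0041] | dist 67.12011967463746 deg 0.3263071629877363
at [ 433.9696 -346.1606  157.7601] [ 2.861  -0.2679  0.8435] F [-0.1059  0.3491 -1.3547] op 0.19794025784757732 t 15.2167 q [-0.841   0.2745  2.0657  0.5217  0.6067 -0.4789]
```

View pics/side7.png

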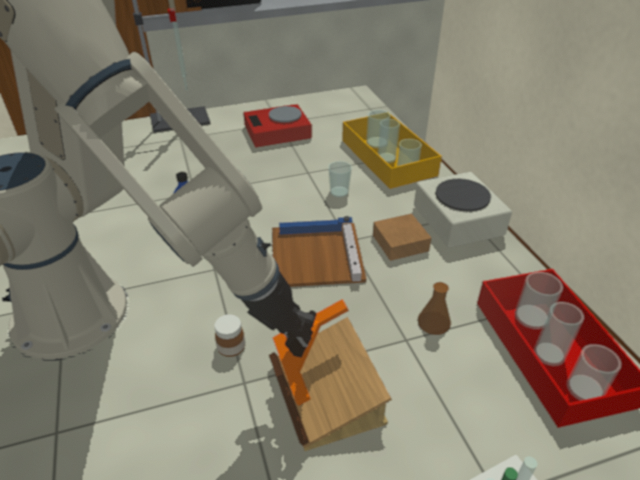

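View pics/top7.png

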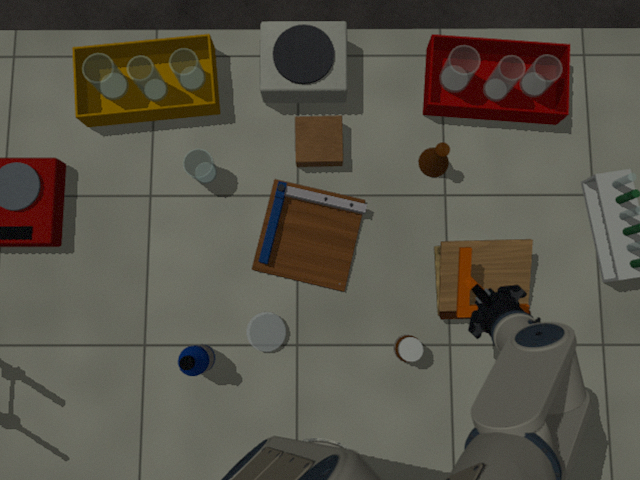

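>>> carry_out(increments=[[[-0.01, -0.005, 0.05, 0.003, 0.001, -0.004], [-0.01, -0.005, 0.1, 0.003, 0.001, -0.004], [-0.01, -0.005, 0.14, 0.003, 0.001, -0.004], [-0.01, -0.005, 0.16, 0.003, 0.001, -0.004], [-0.01, -0.005, 0.165, 0.003, 0.001, -0.004]]])

```text
clock: 15.63
eef_pos: [454.4, -346.8, 93.4]
tcp_rot: [2.865, -0.268, 0.847]
contact_force: [-0.1, 0.7, -1.1]
opening: 0.202
```

```bash
python3 rs.py 8;python3 -c "
from rr import *
plan(tcp(65,25,0),TR)"
python3 - <<'E'
from b import *
f=grab('top'); m=nets.trace('swing_fence','top')[0]['mask']; P,u,v=world(f,m); Q=P[(P[:,2]>31)&(P[:,2]<43)]
print('blue',cv2.minAreaRect(Q[:,:2].astype(np.float32)),[d['point'] for d in nets.tip_of('fence_tip','top')[:1]])
m=nets.trace('fixed_fence','top')[0]['mask']; P,u,v=world(f,m); Q=P[(P[:,2]>31)&(P[:,2]<43)]
print('fixed',cv2.minAreaRect(Q[:,:2].astype(np.float32)))
E
```

```text
top square_corner 0.57 [13.2711 78.3455  3.0507]
top square_tip_a 0.83 [ 15.4339 -77.7758   0.6669]
top square_tip_a 0.58 [166.9525  71.8717   2.0045]
top square 0.95 [68.1037 24.5695  4.3011]
top med z 14.781428201659217 1227 ((93.13685607910156, 3.3757171630859375), (151.28799438476562, 151.09136962890625), 1.824308156967163) x2,98 [ 18.4365 165.3199] y [-71.5943  76.1197]
side square_corner 0.87 [16.4494 72.0224  8.6692]
side square_corner 0.43 [ 239.5534  350.5066 -112.2089]
side square_tip_a 0.93 [ 16.9551 -75.6464   7.4942]
side square_tip_a 0.64 [168.0955  73.6162   9.5238]
side square 0.96 [66.0536 20.4558  8.5807]
side square 0.46 [ 364.9331  360.0404 -172.3567]
side med z 17.764355765620856 1804 ((92.6689453125, -2.6001358032226562), (152.17030334472656, 149.60220336914062), 89.96658325195312) x2,98 [ 18.4808 164.9   ] y [-77.4416  70.9534]
tcp in rest [65.5101 24.2226 49.0964] F [ 0.2545  0.1697 -1.9741]
row [ 0.0005 -0.0023  0.013   0.0009  0.0004 -0.0012] | dist 5.278904931560126 deg 0.09509818409437878
at [ 454.2293 -347.7264   95.0619] [ 2.8627 -0.268   0.8468] F [ 0.971  0.194 -1.735] op 0.19964643120590497 t 16.1333 q [-0.8125  0.4041  2.0684  0.6344  0.488  -0.5892]
blue ((613.6361694335938, 101.34254455566406), (20.768779754638672, 190.0194549560547), 76.41824340820312) [[517.4, 113.9, 39.9]]
fixed ((666.1873779296875, -19.202659606933594), (189.7437744140625, 21.544904708862305), 76.80638122558594)
```

>>> carry_out(increments=[[[0, -0.002, 0.005, 0.001, 0, -0.001], [0, -0.002, 0.009, 0.001, 0, -0.001], [0, -0.002, 0.012, 0.001, 0, -0.001], [0, -0.002, 0.014, 0.001, 0, -0.001], [0, -0.002, 0.014, 0.001, 0, -0.001]]])

```text
clock: 16.75
eef_pos: [455.3, -346.8, 90.0]
tcp_rot: [2.864, -0.268, 0.848]
contact_force: [-13.8, 2.7, 19.2]
opening: 0.202
```

```bash
python3 rs.py 9;python3 -c "
from rr import *
plan(tcp(49,25,0),TR)"
```

```text
top square_corner 0.79 [14.3235 75.6688 -2.4436]
top square_tip_a 0.9 [ 15.0211 -77.4959  -2.5097]
top square_tip_a 0.74 [165.1516  73.9836  -1.2585]
top square 0.76 [65.0789 24.737   4.0132]
top med z 11.663175370271532 1159 ((95.93281555175781, 6.228851318359375), (150.54986572265625, 149.2469482421875), 3.884824514389038) x2,98 [ 18.59  164.838] y [-70.8367  76.2437]
side square_corner 0.76 [17.2609 74.954   3.2722]
side square_tip_a 0.76 [ 15.5413 -73.5996  -1.7492]
side square 0.79 [66.8207 24.7819  2.4467]
side med z 12.202654143222368 1998 ((91.03876495361328, -1.6497344970703125), (152.1087646484375, 149.88394165039062), 89.96533966064453) x2,98 [ 16.6129 163.4827] y [-75.8973  72.3208]
tcp in rest [64.5488 25.1842 44.0123] F [-5.852   4.0076 23.7233]
row [-0.0278 -0.0272  0.0003 -0.0007  0.      0.    ] | dist 15.55032076297678 deg 0.0419450251881021
at [ 455.2182 -346.7398   89.9879] [ 2.864  -0.268   0.8482] F [-14.4085   3.6486  19.8036] op 0.19947521461214496 t 17.25 q [-0.8098  0.4138  2.0694  0.6448  0.4801 -0.6002]
```

View pics/sidec9.png

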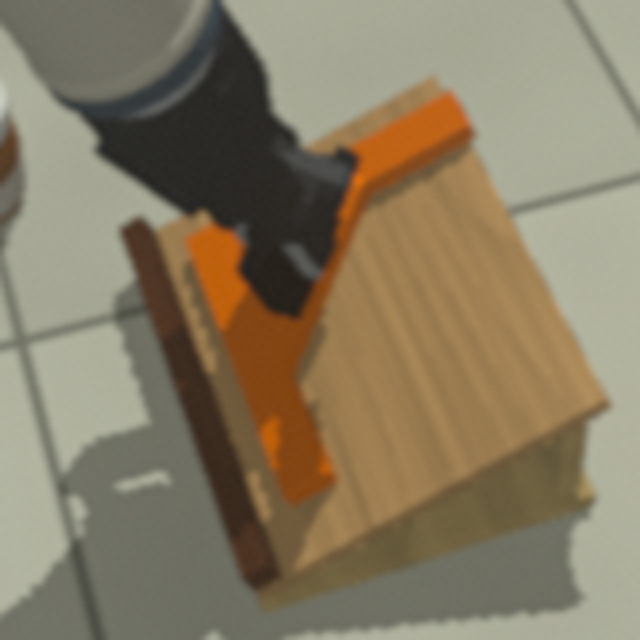

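>>> carry_out(increments=[[[0, 0, -0.002, 0, 0, 0], [-0.007, -0.007, -0.002, 0, 0, 0], [-0.013, -0.013, -0.002, 0, 0, 0], [-0.019, -0.019, -0.002, 0, 0, 0], [-0.025, -0.025, -0.002, 0, 0, 0]]])

```text
clock: 17.67
eef_pos: [442.6, -347.8, 84.9]
tcp_rot: [2.863, -0.268, 0.848]
contact_force: [1.1, -0.0, 5.5]
opening: 0.198
```

>>> carry_out(increments=[[[-0.002, -0.002, 0, 0, 0, 0], [-0.003, -0.003, 0, 0, 0, 0], [-0.004, -0.004, 0, 0, 0, 0], [-0.004, -0.004, 0, 0, 0, 0]]])

```text
clock: 18.0
eef_pos: [441.6, -347.8, 84.6]
tcp_rot: [2.862, -0.269, 0.848]
contact_force: [7.0, 2.8, 4.8]
opening: 0.2
```

```bash
python3 rs.py 10
```

```text
top square_corner 0.87 [-1.6792 77.9706  0.7863]
top square_tip_a 0.93 [150.1932  70.7172  -2.549 ]
top square_tip_a 0.57 [ -0.938  -78.1456  -4.5823]
top med z 11.420629474881354 1177 ((78.52238464355469, 1.8537521362304688), (150.54641723632812, 148.87171936035156), 0.9785904288291931) x2,98 [  3.8716 150.924 ] y [-71.2504  75.4768]
side square_corner 0.78 [-2.1443 74.2143  4.4255]
side square_tip_a 0.67 [151.1599  76.018   -0.2432]
side square 0.58 [51.4092 21.743   2.9571]
tcp in rest [49.8954 24.4031 44.1199] F [7.617  1.3233 1.8789]
```

View pics/sidec10.png

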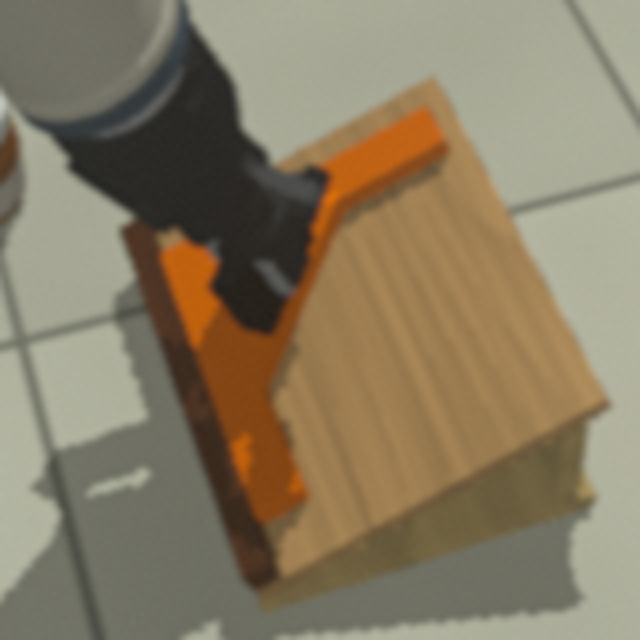

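>>> carry_out(increments=[[[0.001, 0.001, 0, 0, 0, 0], [0.001, 0.001, 0, 0, 0, 0], [0.001, 0.001, 0, 0, 0, 0], [0.001, 0.001, 0, 0, 0, 0], [0.001, 0.001, 0, 0, 0, 0]]], hand=0.4)

```text
clock: 18.92
eef_pos: [440.5, -347.2, 83.7]
tcp_rot: [2.865, -0.268, 0.848]
contact_force: [0.0, -0.5, -0.2]
opening: 0.597
```

>>> carry_out(increments=[[[0, 0, -0.04, 0, 0, 0], [0, 0, -0.09, 0, 0, 0], [0, 0, -0.15, 0, 0, 0], [0, 0, -0.23, 0, 0, 0], [0, 0, -0.32, 0, 0, 0]]])

```text
clock: 19.33
eef_pos: [391.8, -347.8, 202.6]
tcp_rot: [2.867, -0.268, 0.847]
contact_force: [0.5, 0.7, 0.3]
opening: 0.597
```

>>> carry_out(increments=[[[0, 0, -0.06, 0, 0, 0], [0, 0, -0.12, 0, 0, 0], [0, 0, -0.18, 0, 0, 0], [0, 0, -0.18, 0, 0, 0], [0, 0, -0.18, 0, 0, 0]]])

```text
clock: 19.75
eef_pos: [366.0, -349.8, 270.6]
tcp_rot: [2.861, -0.267, 0.848]
contact_force: [0.5, 0.6, -1.3]
opening: 0.599
```

```bash
python3 rs.py 11
python3 - <<'E'
from b import *
for n in ['flask','beaker','bottle','petri','plate_box','jar','fence_tip']: print(n,[(np.round(d['point'],0),round(d['confidence'],2)) for c in ['top','side'] for d in nets.tip_of(n,c)[:1]])
print(sense())
E
```

```text
top square_corner 0.77 [-2.6386 75.9838 -0.1203]
top square_tip_a 0.7 [ -0.616  -78.418   -0.8297]
top square_tip_a 0.68 [151.2688  71.4894  -2.8757]
top square 0.92 [52.547  21.1182  3.1445]
top med z 11.436482410826386 1699 ((75.60460662841797, 0.5612411499023438), (150.672119140625, 151.48492431640625), 89.79417419433594) x2,98 [  2.4689 149.0124] y [-71.6934  75.1999]
side square_corner 0.63 [ 1.8784 76.931   5.3887]
side square_tip_a 0.96 [150.8304  74.3435   1.7234]
side square_tip_a 0.75 [  3.5678 -75.2965   1.0392]
side square 0.58 [51.989  24.5171  1.5365]
side med z 12.941456301271378 2321 ((76.3548812866211, -1.4010696411132812), (151.64402770996094, 152.57009887695312), 0.4252343773841858) x2,98 [  2.2326 148.5461] y [-77.0019  72.0416]
tcp in rest [ 48.9431  25.0721 243.4162] F [-0.578  -0.5204  0.2115]
flask [(array([ 755., -277.,   -2.]), 0.93), (array([ 755., -272.,   -2.]), 0.89)]
beaker [(array([734., 265.,   0.]), 0.75), (array([739., 268.,  -2.]), 0.79)]
bottle [(array([306., 263.,   2.]), 0.68), (array([ 755., -272.,   -0.]), 0.16)]
petri [(array([365., 115.,  -1.]), 0.82)]
plate_box [(array([809.,  -6.,  -2.]), 0.73), (array([806.,  -2.,   1.]), 0.62)]
jar [(array([ 326., -201.,    4.]), 0.98), (array([ 330., -199.,    1.]), 0.8)]
fence_tip [(array([518., 115.,  38.]), 0.84), (array([519., 113.,  37.]), 0.8)]
{'clock': 20.95, 'qpos': array([-0.9644,  0.0501,  2.0358,  0.4167,  0.8823, -0.4429]), 'qvel': array([ 0.0009, -0.0008, -0.0008, -0.0001, -0.0004,  0.0004]), 'joint_efforts': array([ -0.0002, -37.092 , -33.2768,   1.6041,  -0.7383,  -0.    ]), 'eef_pos': array([ 366.0356, -349.2176,  269.5157]), 'tcp_rot': array([ 2.8642, -0.2678,  0.8478]), 'contact_force': array([-0.0524, -1.0554,  0.029 ]), 'wrist_torque': array([0.0008, 0.1743, 0.0126]), 'opening': 0.5990735749877586}
```

View pics/sidec11.png

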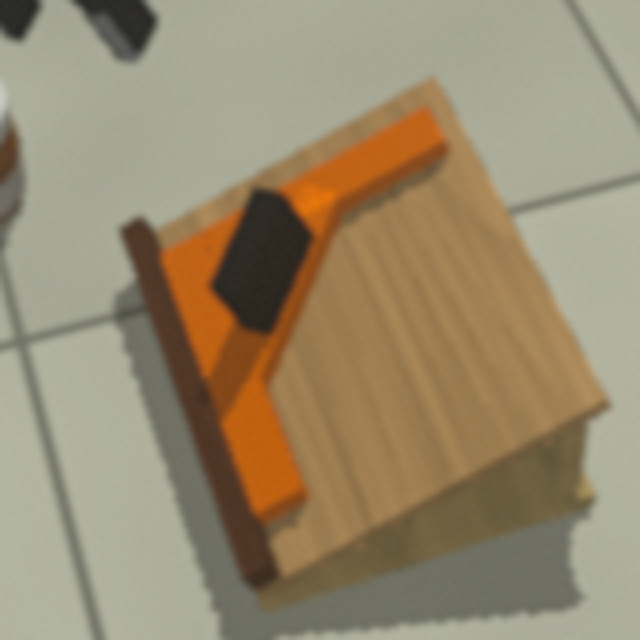

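View pics/top11.png

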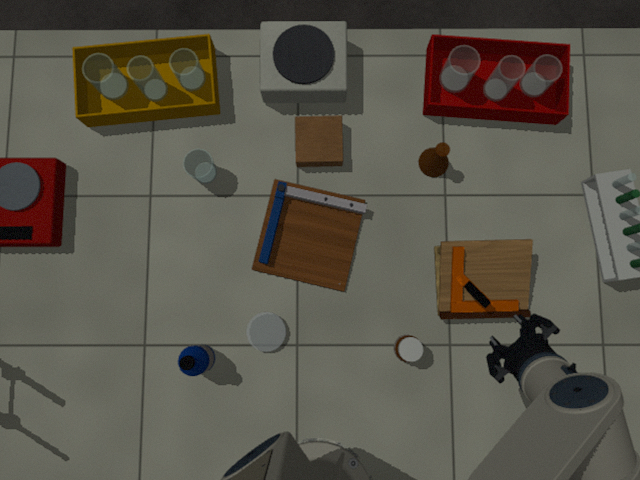

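```bash
python3 -c "
from rig import r
print(r.sign_off())"
```

```text
the job is handed in; nothing more can be done
None
```

The square was pressed into the corner of the fences, then laid on the sloped rest against the dark ledge, and the job is handed in at about 21 s. Sign-off gave no verdict, so what follows is my own measurements.

- **Press:** I held the square flat in the corner for over 1 s, with about 10 N against the fixed fence and 16 N against the blue fence.
- **Blue fence:** afterwards the top view put it about 0.007 rad from square to the fixed fence.
- **On the rest:** one leg lies along and against the ledge. Its edge measured within about 3.6 mm of the ledge face and the tips stay within about 78 mm of the middle. The released gripper is clear of everything.
- **Bystanders:** all six stayed where they were, to within about 7 mm, which is within the networks' scatter. The dish was confirmed by the top camera only. The side camera gave no good reading of the bottle, so that too rests on the top camera.

Two checks disagreed a little:

- **Corner during the press:** the side-camera network put the square's corner about 4 mm from my board-corner estimate, and up to 7 mm from the networks' own. That is about the size of the measurement errors. I relied on the forces from both fences and on the picture, which showed it flush.
- **Height on the rest:** one side-camera reading put the corner at 5.4 mm above the slope. The top camera gave −0.1 mm, and the depth readings of the square's upper face (11.4 and 12.9 mm) fit a 12 mm thick square lying flat.

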